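# Knock a stuck tube adapter out of its bore with a drift

## Robot

A 7-joint arm with a two-finger parallel gripper is mounted at the origin on the work surface. World frame = base frame: x ahead of the robot, y to its left, z up, the work surface at z = 0. Lengths are in m, angles in rad, forces in N, time in s.
With the tool pointing down it reaches from about 0.425 to 0.875 m from the base axis. Payload 4.7 kg.
Tool frame: the origin (TCP) lies between the finger pads; the fingertips stand 14 mm ahead of it and the grasp point (between the pads) lies 5 mm behind it; z points along the fingers, y is the line along which they close (so a half turn about z gives the same grasp; the last joint's range is limited). The gripper opens to 87 mm and grips with 3 to 60 N. Pads are 19 mm wide; open, the fingers measure 117 mm over their backs; the gripper's body (75 mm by 190 mm) begins 51 mm behind the grasp point.
Start: joints at [-1.275, 0.321, -0.07, 1.45, 0.023, 1.371, -0.057], TCP at [0.181, 0.624, 0.237] pointing down, gripper open.
Joint ranges: [-2.86, 2.86], [-0.3, 2.09], [-1.38, 1.24], [0.06, 2.45], [-1.56, 4.7], [0.09, 2.05], [-2.69, 2.69]. Speed limits (rad/s): [2.57, 2.57, 3.14, 3.14, 3.14, 3.14, 3.14].

## Interface

Orientations are given as a rotation vector (axis times angle).
In Python, from bench import ctrl gives the robot as it stands.
- The arm moves only by the shell command python3 -m inch 'ROWS' [OPENING] [FORCE]. ROWS is JSON, a list of rows, each a list of 6 numbers: the shift along the world's x, y, z in mm, then the turn, a rotation vector about the world's x, y, z in degrees. In form: [[tx, ty, tz, rx, ry, rz], ...]. A call has 1 to 20 rows; each row is the pose to reach, as a shift and turn from the pose commanded when the call began; what a row does not reach only later rows make up. A row lasts 1/8 s, in which the tool goes at most 62.5 mm and 10.7 degrees, less where a joint would pass 70% of its speed; a pose out of reach is approached as far as the arm can. A call with a gripper value outside its range is refused whole. OPENING is the finger opening in mm, from 0 to 87, set as the call begins (- or left out, the last holds). The fingers move at their own pace and stop on an object; FORCE is the grip in N (left out, the last holds). Time passes only in rows, so rows that repeat a pose let the fingers close. It gives the time, the measured TCP pose, the force, the opening and the grip force at its end, in the units of the state.
- ctrl.get_state(): the state, without advancing time (a new reading comes with each control period).
- ctrl.get_image(name): name is "scene" or "side" or "wrist"; returns (picture, depth): 400x640x3 uint8, red, green, blue; 400x640 float32, m along the optical axis (not along the pixel's ray), 0 where there is no reading.
- ctrl.camera_params(name): a dict with "mtx" (3x3 intrinsics, pixels), "T" (4x4, takes a point from camera to world coordinates). Camera axes: x right, y down, z forward; pixel columns grow to the right and rows downward; lengths in m; the calibration is good to about 2 mm. The wrist camera is an equidistant fisheye: a pixel r from the principal point sees the ray r / f radians off the axis. A picture is of the moment at which its call begins: read the wrist's pose just before it. camera_params takes no time and is no camera call; for the wrist camera it gives the pose at the moment of the call.
- ctrl.close_job(): hands the job in; it is judged then, once.
The state is a dict: "time": time; "joint_positions": joint angles; "qd": joint speeds; "joint_torque": joint torques, N m; "position": TCP position; "tool_rot": TCP orientation; "ft_force": force on the tool from outside, world axes, zero at the start; "torque": the same for the moment, N m; "grip_width": opening from 0.0 (shut) to 1.0 (fully open); "grip_force": force on a finger pad.
Only numpy, scipy, OpenCV 4.12 (cv2) and the standard library are available. Lean on these libraries where they do the work, as an engineer would, in place of code of your own. Each camera call takes 0.05 s, during which the arm holds its last target. There are 200 camera calls.

## Task

An orange tube adapter sleeve is stuck in the bore of the knock-out stand. Take the green-handled drift from its holder, feel it gently into the off-centre brass guide hole on top, and push the sleeve down with it until it drops out below into the white tray; then stand the drift back in its hole in the holder. Never force the drift against the stand or sleeve, and leave everything else on the bench where it is.

Things in the scene. Friction and masses are not known exactly. Their poses are not given: they have to be found in the camera images.
- stand: Knock-out stand, fixed to the bench; origin: centre of its underside, z up along the bore axis. 130 x 130 mm base, corner posts, top plate 110 to 118 mm above the bench. Between its plates a see-through orange tube, bore 31 mm, holds the sleeve; the bore runs from z = 110 down to z = 64 mm and is open below.
- pads (a point): Middle of the bore, z = 83 mm, between two sprung rubber pads (at the stand's +y and -y, z = 76 to 90 mm) that pinch the sleeve: pushing it down takes some 6 to 18 N (it varies). Once the sleeve's top is below z = 76 mm they let go and it falls into the tray; the pads then stand 13 mm from the bore axis.
- guide (a point): Centre of the guide on top of the stand (a flat brass disc of 51 mm in a dark steel ring), on the bore axis, at the height of the brass face, 124 mm above the bench. The disc is eccentric and locked at an angle that differs each time and is not measured: its one hole lies 6 mm off this point in an unknown horizontal direction, upright, and does not move.
- hole_level (a point): On the bore axis, z = 122.5 mm: the level where the disc's hole is down to its 12 mm width (it runs to z = 112 mm; itself 6 mm off this axis). Its mouth is bevelled at 45 degrees to 15 mm across at the face (the bevel and hole look dark), so a drift some 2 mm off slips in or is pushed sideways towards the hole. Over 40 N between drift and stand is forcing it.
- bore_end (a point): Lower end of the bore, on its axis, 64 mm above the bench. The drift's tip must come down to about here for the sleeve to be surely out.
- tray (a point): Centre of the inner floor of the white catch tray in the stand, 12 mm above the bench, inside 86 x 86 mm, walls 28 mm above its floor.
- sleeve: The stuck orange sleeve: round, 28 mm diameter, 30 mm tall, closed flat top, 30 g, upright in the bore with its underside 72 to 78 mm above the bench; origin: centre of its underside, z up. More than 40 N on it is too much.
- sleeve_mid (a point): The middle of the orange sleeve, 15 mm above its origin.
- drift: The drift: steel rod of 10 mm diameter and 92 mm length, its tip bevelled (flat 6.4 mm across), under a square green handle 24 x 24 x 45 mm with a small cap; 139 mm long in all, 130 g. Origin: centre of the tip's end face, z up along the drift; x and y square to the handle's flats. It stands upright in the holder.
- drift_grip (a point): Middle of the drift's square handle, 112.5 mm above its tip: grip it here across two flats.
- holder: Grey holder block, fixed to the bench, 80 x 80 x 55 mm; origin: centre of its underside. One hole in its top, in the middle, where the drift stands and belongs.
- holder_hole0 (a point): Mouth of the holder's hole, on top of the block (55 mm up): 13 mm across, 45 mm deep, bevelled 3 mm at the mouth. The tip rests 10 mm above the bench.
- spare: Bystander: blue spare sleeve, 28 x 30 mm, origin under it.
- cup: Bystander: clear plastic cup with a white lid, 80 x 90 mm, origin under it.
- vial: Bystander: small jar with blue cap, 32 x 60 mm, origin under it.
- tipbox: Bystander: yellow box of pipette tips, closed, 90 x 120 x 50 mm, origin under it.
- pipette: Bystander: white pipette lying down, 230 mm long, origin under its middle.
There are look-alikes about, which are no part of the job. There is more than one size of the drift; the job needs the smaller. Several things look just like the holder: the one meant starts farthest from the robot's base.

How it is judged:
On the way, in this order (a step that is already met when the one before it is completed fails the run):
1. the drift is in the guide hole with the sleeve still held in the bore (z of drift in the frame of guide below -0.006 m and horizontal distance between drift and guide below 0.01 m and angle between drift's own z axis and vertical below 0.12 rad and z of sleeve in the frame of tray above 0.03 m), for 0.05 s.
2. the sleeve has dropped into the tray while the drift is through the bore (horizontal distance between sleeve_mid and tray below 0.045 m and z of sleeve_mid in the frame of tray below 0.028 m and z of drift in the frame of guide below -0.036 m and horizontal distance between drift and guide below 0.014 m), for 0.05 s.
At the end, for the whole second after the job is handed in: The orange sleeve lies at rest in the white tray (its middle within 45 mm of the tray's centre and less than 28 mm above the tray floor); the drift stands at rest in the holder's hole, tip within 6 mm of the hole's axis and within 5 mm of its bottom, leaning less than 0.1 rad (horizontal distance between sleeve_mid and tray below 0.045 m and z of sleeve_mid in the frame of tray below 0.028 m and linear speed of each of sleeve, drift below 0.02 m/s and horizontal distance between drift and holder_hole0 below 0.006 m and z of drift in the frame of holder below 0.015 m and angle between drift's own z axis and vertical below 0.1 rad); the robot touches nothing.
It fails at once if the drift is forced against the stand (over 40 N) (contact force between drift and stand above 40 N).
It fails at once if the sleeve is pressed with over 40 N (contact force between drift and sleeve above 40 N).
It fails at once if another thing on the bench is moved by more than 30 mm (distance of any of spare, cup, vial, tipbox, pipette from where it was at the start of the episode above 0.03 m).
It also fails if it takes over 72 s, if anything falls off the work surface, if the arm or the gripper's body presses on something with over 40 N, if the wrist force passes 120 N, or if a joint passes its speed limit or range.

## Working session

There is one attempt and no reset: what is moved stays moved. The work goes in short steps, Python scripts to look and compute and a shell command to move; the robot and the scene stay as the last step left them, time stands still between calls to the robot, and variables do not carry over. Pictures are saved under pics/ and viewed, at most 10 in all, crops included, and the job is handed in when it is done.

```bash
mkdir -p pics; ls; cat > h.py <<'E'
import numpy as np, cv2
from bench import ctrl
def snap(n,tag):
    P=ctrl.camera_params(n); im,d=ctrl.get_image(n)
    np.savez(f'pics/{tag}.npz',im=im,d=d,mtx=P['mtx'],T=P['T'])
    cv2.imwrite(f'pics/{tag}.png',im[:,:,::-1]); return im,d,P
def load(tag):
    z=np.load(f'pics/{tag}.npz'); return z['im'],z['d'],z['mtx'],z['T']
def pt(tag,u,v,z=None,r=1):
    im,d,K,T=load(tag)
    ray=np.array([(u-K[0,2])/K[0,0],(v-K[1,2])/K[1,1],1])
    if z is None:
        w=d[v-r:v+r+1,u-r:u+r+1]; w=w[w>0]; c=ray*np.median(w)
        return T[:3,:3]@c+T[:3,3]
    D=T[:3,:3]@ray; return T[:3,3]+D*(z-T[2,3])/D[2]
E
python3 - <<'E'
from h import *
a,_,P=snap('scene','s0'); b,_,Q=snap('side','d0')
print(P['T'],Q['T'],P['mtx'])
E
```

```text
pics
[[ 0.76354394  0.47096584 -0.44180519  1.13244664]
 [ 0.64558649 -0.5410558   0.53895891 -0.57598922]
 [ 0.01478997 -0.69674227 -0.71716906  0.98820069]
 [ 0.          0.          0.          1.        ]] [[ 0.98477244 -0.1179366   0.12772701  0.42729471]
 [-0.17344214 -0.71668923  0.67548084 -0.52959688]
 [ 0.01187666 -0.68734817 -0.72623098  0.76972171]
 [ 0.          0.          0.          1.        ]] [[452.41382778   0.         315.0414697 ]
 [  0.         452.41382778 194.62191947]
 [  0.           0.           1.        ]]
```

View pics/s0.png

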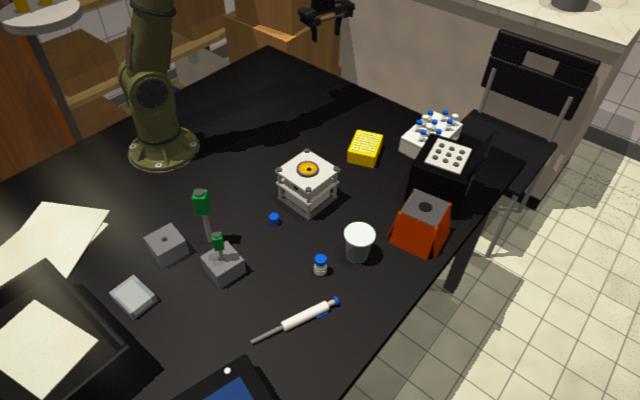

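View pics/d0.png

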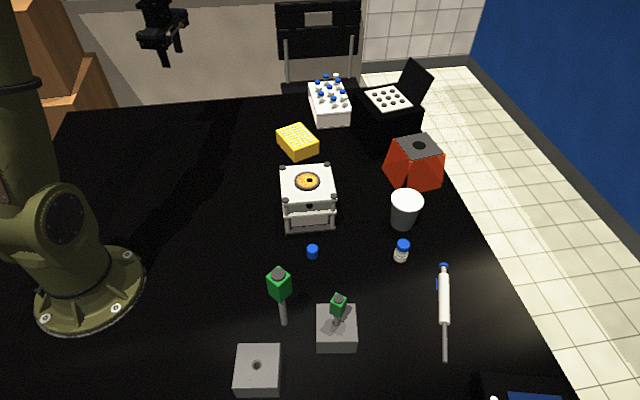

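The scene view shows two green drifts: a larger one at (201,203) and a smaller one at (218,242). There are two grey blocks, an empty one at (166,244) and one holding the small drift at (223,264). The stand is at (308,180) with its brass disc at (308,169). The side view shows the disc at (307,181), the drifts at (279,285) and (338,305), and the blocks at (257,370) and (337,328). I'll enlarge both areas and measure.

```bash
python3 - <<'E'
from h import *
a=load('s0')[0];b=load('d0')[0]
def crop(i,u,v,w,h,s): return cv2.resize(i[v:v+h,u:u+w],None,fx=s,fy=s,interpolation=cv2.INTER_CUBIC)[:,:,::-1]
top=np.hstack([crop(a,130,180,130,110,3),crop(b,230,255,130,110,3)])
bot=np.hstack([crop(a,275,145,65,45,6),crop(b,275,155,65,45,6)])
cv2.imwrite('pics/c0.png',np.vstack([top,bot[:, :780]]))
for t,u,v in [('s0',201,203),('s0',218,242),('s0',166,232),('s0',228,258),('s0',308,158),('d0',279,285),('d0',338,302),('d0',257,355),('d0',350,330),('d0',307,171)]:
    print(t,u,v,pt(t,u,v).round(3))
E
```

```text
s0 201 203 [ 0.435 -0.168  0.17 ]
s0 218 242 [ 0.535 -0.207  0.136]
s0 166 232 [ 0.349 -0.239  0.054]
s0 228 258 [ 0.537 -0.19   0.056]
s0 308 158 [0.485 0.178 0.118]
d0 279 285 [ 0.421 -0.178  0.187]
d0 338 302 [ 0.521 -0.206  0.148]
d0 257 355 [ 0.365 -0.238  0.055]
d0 350 330 [ 0.546 -0.221  0.056]
d0 307 171 [0.521 0.171 0.124]
```

View pics/c0.png

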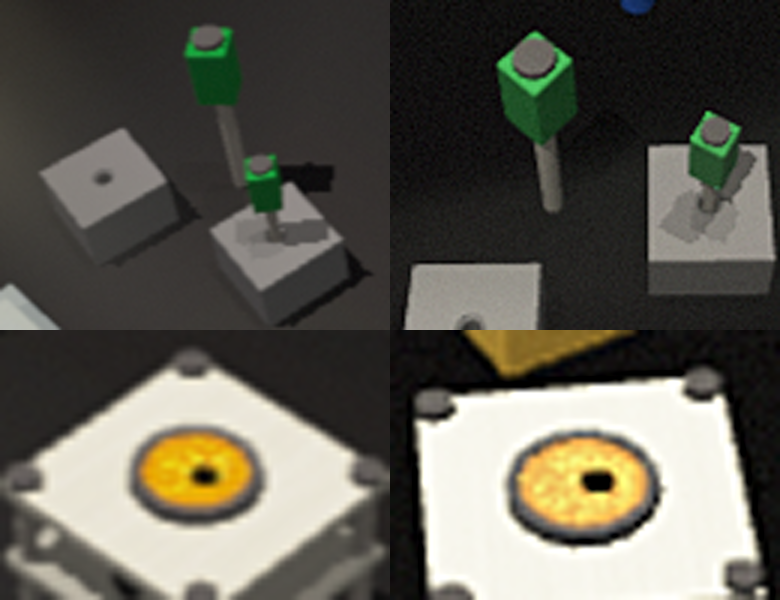

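Candidates:
- **Drift:** the large one at scene (201,203) stands free on the bench at about z 0.19. The small one at (218,242), z≈0.149, stands in a block and is the smaller, so it is the one I want.
- **Holder:** the blocks are at (166,244), 0.43 m from the base, and (223,264), 0.57 m from the base. The second is farther, so it is the holder, and it already holds the small drift.

The crop confirms both, and it shows the disc's hole offset to the right of the disc centre in both views.

```bash
python3 - <<'E'
from h import *
for t,c,h,g,cl in [('s0',(216.7,234.3),(309.2,169.2),(307.8,169),(201-2/3,192.5)),('d0',(338.7,298.3),(309.7,180.2),(307.3,181.3),(278.5,274))]:
    print(t,'cap',pt(t,*c,z=.149).round(4),'hole',pt(t,*h,z=.124).round(4),'disc',pt(t,*g,z=.124).round(4),'big',pt(t,*cl,z=.2).round(4))
    im,d,K,T=load(t)
    vv,uu=np.mgrid[0:400,0:640]; p=np.stack([(uu-K[0,2])/K[0,0]*d,(vv-K[1,2])/K[1,1]*d,d],-1)@T[:3,:3].T+T[:3,3]
    m=(abs(p[...,0]-.53)<.05)&(abs(p[...,1]+.205)<.05)&(p[...,2]>.08)&(im[...,1]>1.3*im[...,0])
    top=m&(im[...,1]>(110 if t=='d0' else 90)); print(m.sum(),top.sum(), p[m].min(0).round(3),p[m].max(0).round(3))
    if top.sum()>5: print(cv2.minAreaRect((p[top][:,:2]*1000).astype(np.float32)))
    # holder top centre
    hm=(abs(p[...,0]-.53)<.08)&(abs(p[...,1]+.205)<.08)&(abs(p[...,2]-.055)<.006)
    print('holder',cv2.minAreaRect((p[hm][:,:2]*1000).astype(np.float32)))
    sm=(abs(p[...,0]-.5)<.12)&(abs(p[...,1]-.15)<.12)&(abs(p[...,2]-.118)<.005)
    print('stand',cv2.minAreaRect((p[sm][:,:2]*1000).astype(np.float32)))
s=ctrl.get_state(); print(s['time'],s['position'],s['tool_rot'],s['ft_force'])
from scipy.spatial.transform import Rotation as R
print(R.from_rotvec(s['tool_rot']).as_matrix().round(3)); print(ctrl.camera_params('wrist'))
E
```

```text
s0 cap [ 0.5241 -0.1989  0.149 ] hole [0.5232 0.1389 0.124 ] disc [0.5197 0.1369 0.124 ] big [ 0.4322 -0.161   0.2   ]
162 38 [ 0.51  -0.214  0.1  ] [ 0.541 -0.183  0.151]
((524.9676513671875, -201.01873779296875), (21.734235763549805, 22.127925872802734), 47.793006896972656)
holder ((524.439453125, -198.80650329589844), (81.11775970458984, 86.4830551147461), 80.77238464355469)
stand ((516.8699340820312, 139.9599151611328), (133.25697326660156, 133.7143096923828), 87.60552215576172)
d0 cap [ 0.5236 -0.1999  0.149 ] hole [0.5223 0.1374 0.124 ] disc [0.516  0.1345 0.124 ] big [ 0.4223 -0.1641  0.2   ]
246 78 [ 0.507 -0.215  0.102] [ 0.538 -0.183  0.151]
((522.4065551757812, -199.1309356689453), (23.386741638183594, 22.97901725769043), 51.09592819213867)
holder ((522.5958862304688, -198.484130859375), (82.38202667236328, 79.15059661865234), 80.61992645263672)
stand ((514.3788452148438, 140.14768981933594), (134.28477478027344, 129.74349975585938), 87.3808364868164)
0.1 [0.18065749 0.62389313 0.2355799 ] [-4.41070732e-01 -3.11034569e+00  2.67891376e-03] [-0.20314116 -1.27425963 -1.02532177]
[[-0.961  0.278 -0.   ]
 [ 0.278  0.961 -0.002]
 [-0.    -0.002 -1.   ]]
{'mtx': array([[309.70691629,   0.        , 318.23583153],
       [  0.        , 309.70691629, 194.82960177],
       [  0.        ,   0.        ,   1.        ]]), 'T': array([[ 0.27744783,  0.92442955,  0.2616347 ,  0.10884343],
       [ 0.96073727, -0.26623242, -0.07812937,  0.644676  ],
       [-0.00256946,  0.27303903, -0.96199953,  0.38358282],
       [ 0.        ,  0.        ,  0.        ,  1.        ]])}
```

```bash
python3 -m inch '[[34,-48,10,0,0,-4],[68,-96,20,0,0,-10],[102,-144,20,0,0,-18],[136,-192,20,0,0,-24],[170,-240,20,0,0,-24],[204,-288,20,0,0,-24],[238,-336,20,0,0,-24],[272,-384,10,0,0,-24],[305,-432,0,0,0,-24],[337,-485,-10,0,0,-24],[337,-485,-15,0,0,-24],[337,-485,-15,0,0,-24],[337,-485,-15,0,0,-24],[337,-485,-15,0,0,-24]]' 87 20
python3 - <<'E'
from h import *
im,d,P=snap('wrist','w0'); print(P['T'].round(4)); s=ctrl.get_state(); print(s['position'],s['ft_force'])
E
```

```text
time: 1.85
position: [0.5174, 0.1409, 0.2219]
tool_rot: [1.074, 2.952, 0.001]
ft_force: [-0.2, 0.7, 0.3]
grip_width: 1.0
grip_force: 0.0
[[ 0.6422  0.7374  0.2094  0.46  ]
 [ 0.7666 -0.6177 -0.1754  0.1886]
 [ 0.      0.2732 -0.962   0.3699]
 [ 0.      0.      0.      1.    ]]
[0.51745458 0.14065008 0.22186458] [-0.42216488  0.08480144  0.1960476 ]
```

View pics/w0.png

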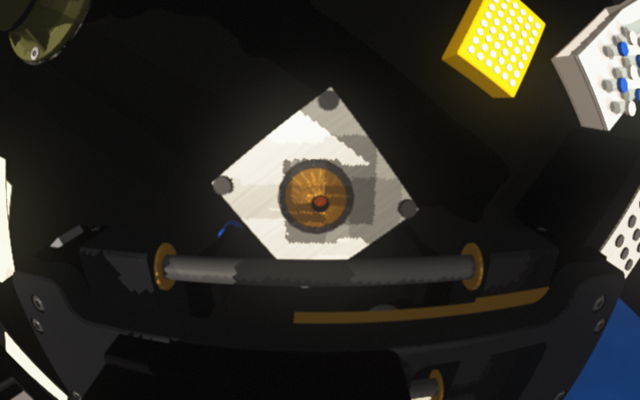

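The wrist view shows the brass disc centred near (317,196). The hole is at about (320,202), with the orange sleeve visible through it. I'll enlarge it and compute the positions.

```bash
cat >> h.py <<'E'
def fish(tag,u,v,z):
    im,d,K,T=load(tag); x,y=(u-K[0,2])/K[0,0],(v-K[1,2])/K[1,1]; r=np.hypot(x,y)
    k=np.sin(r)/r; D=T[:3,:3]@np.array([x*k,y*k,np.cos(r)]); return T[:3,3]+D*(z-T[2,3])/D[2]
E
python3 - <<'E'
from h import *
im,d,K,T=load('w0')
c=cv2.resize(im[155:240,270:365],None,fx=7,fy=7,interpolation=cv2.INTER_CUBIC)[:,:,::-1]; cv2.imwrite('pics/c1.png',c)
for u,v in [(317,196),(320,202)]: print(fish('w0',u,v,.124).round(4))
E
```

```text
[0.5136 0.1423 0.124 ]
[0.5192 0.1409 0.124 ]
```

View pics/c1.png

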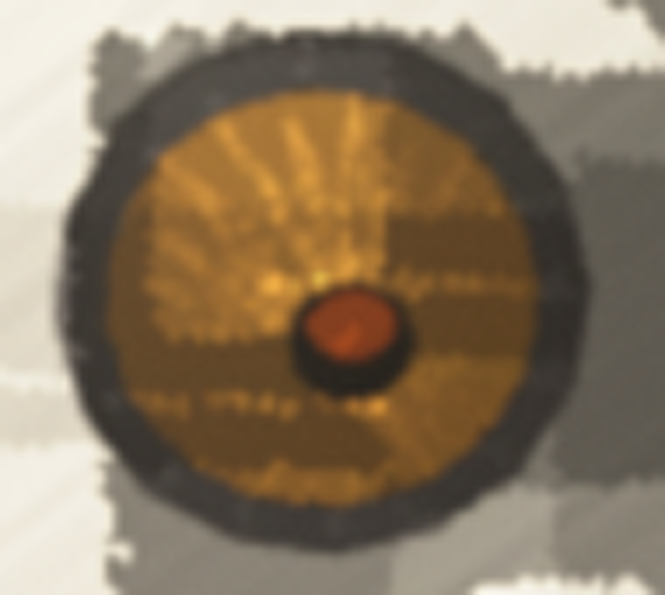

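```bash
python3 - <<'E'
from h import *
a=fish('w0',315.6,197.0,.124);b=fish('w0',319.9,203.1,.124);print(a.round(4),b.round(4),np.linalg.norm(a-b), np.degrees(np.arctan2(*(b-a)[1::-1])))
E
python3 -m inch '[[1,-50,15,0,0,0],[2,-105,25,0,0,0],[3,-160,25,0,0,0],[4,-215,25,0,0,0],[5,-270,25,0,0,0],[6,-315,25,0,0,0],[6,-338,25,0,0,0],[6,-338,25,0,0,0],[6,-338,25,0,0,0],[6,-338,25,0,0,0]]'
python3 - <<'E'
from h import *
im,d,P=snap('wrist','w1'); s=ctrl.get_state(); print(s['position'],s['tool_rot'])
c=cv2.resize(im[130:260,240:400],None,fx=5,fy=4.6,interpolation=cv2.INTER_CUBIC)[:,:,::-1]; cv2.imwrite('pics/c2.png',cv2.resize(im[135:255,240:400],None,fx=5,fy=5,interpolation=cv2.INTER_CUBIC)[:,:,::-1])
E
```

```text
[0.5135 0.1409 0.124 ] [0.5199 0.1402 0.124 ] 0.006375582909341921 -5.96269030010317
time: 3.15
position: [0.5242, -0.1966, 0.2465]
tool_rot: [-1.074, -2.952, -0.001]
ft_force: [0.3, 1.1, -0.2]
grip_width: 0.997
grip_force: 0.0
[ 0.52417744 -0.19687218  0.24656593] [-1.07418283e+00 -2.95212943e+00 -1.11147042e-03]
```

View pics/c2.png

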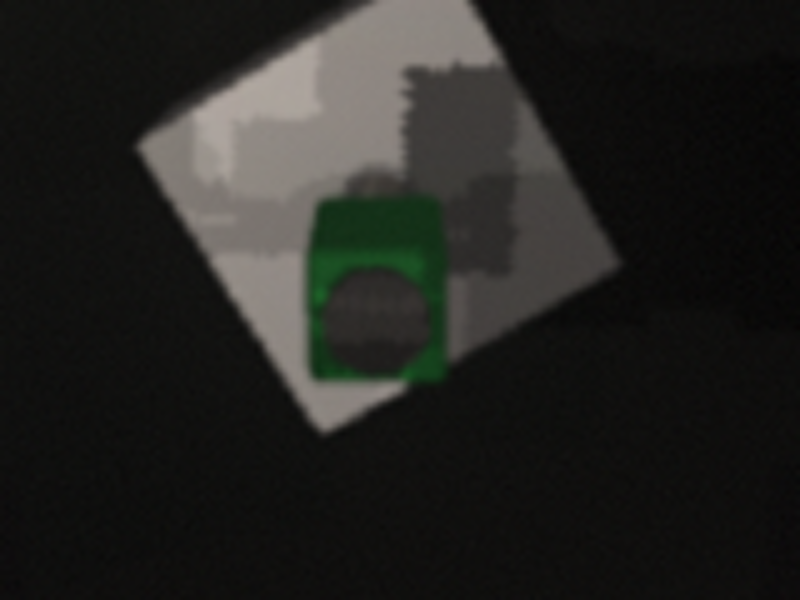

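The crop shows the green handle square to the image, so the fingers line up with its flats. The cap centre is at about (376,320) in the crop, which is pixel (315.1,198.6).

```bash
python3 - <<'E'
from h import *
print(fish('w1',315.1,198.6,.149).round(4)); print(fish('w1',240+372.5/5,135+225/5,.147).round(4))
from scipy.spatial.transform import Rotation as R
s=ctrl.get_state();M=R.from_rotvec(s['tool_rot']).as_matrix();print(M.round(3), [ctrl.get_state()['position'].round(4) if hasattr(ctrl.get_state()['position'],'round') else ctrl.get_state()['position']])
E
```

```text
[ 0.5211 -0.1977  0.149 ]
[ 0.509  -0.1883  0.147 ]
[[-0.766  0.643  0.   ]
 [ 0.643  0.766  0.001]
 [ 0.     0.001 -1.   ]] [array([ 0.5242, -0.1969,  0.2466])]
```

```bash
python3 -m inch '[[-1,-1,-40,0,0,0],[-1,-1,-80,0,0,0],[-1,-1,-110,0,0,0],[-1,-1,-128,0,0,0],[-1,-1,-128,0,0,0],[-1,-1,-128,0,0,0]]' 60 40
python3 -m inch '[[0,0,0,0,0,0],[0,0,0,0,0,0],[0,0,0,0,0,0],[0,0,0,0,0,0],[0,0,0,0,0,0],[0,0,0,0,0,0]]' 10 40
```

```text
time: 3.95
position: [0.5237, -0.1998, 0.1199]
tool_rot: [1.077, 2.949, 0.001]
ft_force: [0.0, 0.1, 0.1]
grip_width: 0.691
grip_force: 0.0
time: 4.7
position: [0.5228, -0.1997, 0.1186]
tool_rot: [1.078, 2.951, 0.0]
ft_force: [0.1, 0.4, 0.2]
grip_width: 0.272
grip_force: 40.0
```

The drift is gripped (23.7 mm opening, about 0.4 N side force). All three cameras give a drift-to-hole shift of about (-1, +338) mm. I'll lift it straight out and carry it over.

```bash
python3 -m inch '[[0,0,15,0,0,0],[0,0,35,0,0,0],[0,0,60,0,0,0],[0,0,100,0,0,0],[0,0,140,0,0,0],[0,50,150,0,0,0],[0,105,150,0,0,0],[0,160,150,0,0,0],[0,215,150,0,0,0],[0,270,150,0,0,0],[-1,310,150,0,0,0],[-1,338,145,0,0,0],[-1,338,140,0,0,0],[-1,338,130,0,0,0],[-1,338,124,0,0,0],[-1,338,124,0,0,0],[-1,338,124,0,0,0],[-1,338,124,0,0,0]]'
python3 - <<'E'
from h import *
s=ctrl.get_state(); print(s['position'],s['tool_rot'],s['ft_force'],s['grip_width'])
a=snap('scene','s2')[0];b=snap('side','d2')[0]; w=snap('wrist','w2')[0]
def crop(i,u,v,w,h,s): return cv2.resize(i[v:v+h,u:u+w],None,fx=s,fy=s,interpolation=cv2.INTER_CUBIC)[:,:,::-1]
cv2.imwrite('pics/c3.png',np.vstack([np.hstack([crop(a,285,150,50,38,8),crop(b,285,162,50,38,8)]),crop(w,265,165,100,37,8)]))
print(ctrl.get_state()['position'])
E
```

```text
time: 6.95
position: [0.522, 0.1382, 0.243]
tool_rot: [1.079, 2.95, 0.001]
ft_force: [0.1, 0.7, -0.8]
grip_width: 0.273
grip_force: 40.0
[0.52200111 0.13822405 0.24296405] [1.07852776e+00 2.95011647e+00 8.37185866e-04] [ 0.10025255  0.73827308 -0.80493105] 0.27330299648420514
[0.52187765 0.13838347 0.24276229]
```

View pics/c3.png

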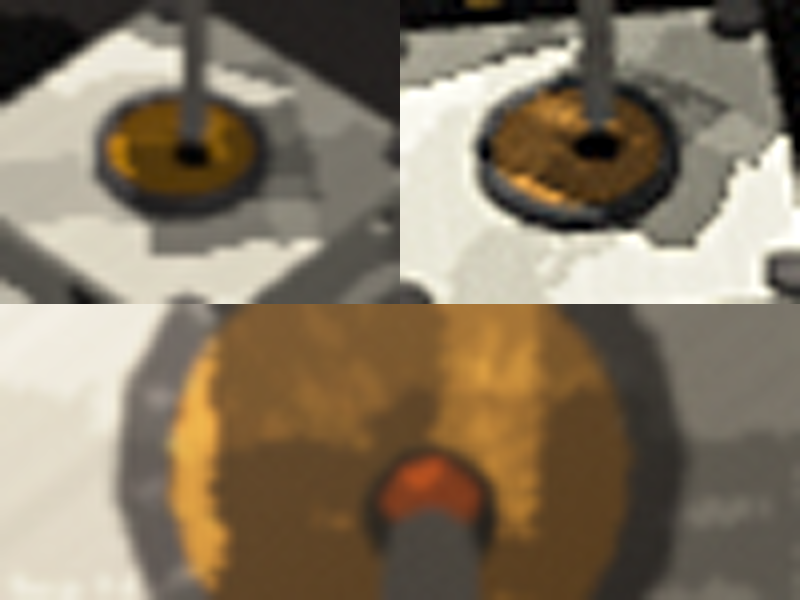

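The rod lines up with the hole sideways in all three crops: scene 193 vs 192, side 597 vs 597, wrist 433 vs 430. The tip is about 10 mm above the face. I'll feel it in gently.

```bash
python3 -m inch '[[0,0,-3,0,0,0],[0,0,-6,0,0,0],[0,0,-9,0,0,0],[0,0,-10,0,0,0],[0,0,-11,0,0,0],[0,0,-12,0,0,0],[0,0,-12,0,0,0]]'
```

```text
time: 7.98
position: [0.5218, 0.1383, 0.2306]
tool_rot: [1.078, 2.951, 0.0]
ft_force: [-0.1, -0.3, -1.4]
grip_width: 0.276
grip_force: 40.0
```

```bash
python3 -m inch '[[0,0,-1,0,0,0],[0,0,-2,0,0,0],[0,0,-2,0,0,0]]'
```

```text
time: 8.35
position: [0.5217, 0.1384, 0.2285]
tool_rot: [-1.078, -2.951, 0.0]
ft_force: [-0.2, 0.5, -0.5]
grip_width: 0.273
grip_force: 40.0
```

```bash
python3 -m inch '[[0,0,-1,0,0,0],[0,0,-2,0,0,0],[0,0,-3,0,0,0],[0,0,-4,0,0,0],[0,0,-5,0,0,0],[0,0,-6,0,0,0],[0,0,-6,0,0,0]]'
```

```text
time: 9.22
position: [0.5217, 0.1383, 0.2225]
tool_rot: [-1.078, -2.951, 0.0]
ft_force: [0.3, -0.2, -1.1]
grip_width: 0.276
grip_force: 40.0
```

```bash
python3 -m inch '[[0,0,-1,0,0,0],[0,0,-2,0,0,0],[0,0,-3,0,0,0],[0,0,-4,0,0,0],[0,0,-5,0,0,0],[0,0,-5,0,0,0]]'
```

```text
time: 9.98
position: [0.5217, 0.1384, 0.2175]
tool_rot: [-1.078, -2.951, 0.0]
ft_force: [-0.2, 0.6, -0.3]
grip_width: 0.274
grip_force: 40.0
```

```bash
python3 -m inch '[[0,0,-1,0,0,0],[0,0,-2,0,0,0],[0,0,-3,0,0,0],[0,0,-4,0,0,0],[0,0,-4,0,0,0]]'
```

```text
time: 10.6
position: [0.5222, 0.1384, 0.2141]
tool_rot: [1.078, 2.95, 0.001]
ft_force: [0.4, -0.1, 2.5]
grip_width: 0.276
grip_force: 40.0
```

Sleeve contact at tip ≈ 0.105 m. I'll push slowly with a firmer grip.

```bash
python3 -m inch '[[0,0,-1,0,0,0],[0,0,-2,0,0,0],[0,0,-3,0,0,0]]' - 60
```

```text
time: 10.98
position: [0.5225, 0.1386, 0.2122]
tool_rot: [1.078, 2.949, 0.003]
ft_force: [-1.9, -0.1, 7.7]
grip_width: 0.271
grip_force: 60.0
```

```bash
python3 -m inch '[[0,0,-1,0,0,0],[0,0,-2,0,0,0],[0,0,-3,0,0,0],[0,0,-4,0,0,0]]'
```

```text
time: 11.48
position: [0.5225, 0.1386, 0.2086]
tool_rot: [1.078, 2.949, 0.003]
ft_force: [-2.5, 0.3, 11.7]
grip_width: 0.267
grip_force: 60.0
```

```bash
python3 -m inch '[[0,0,-1,0,0,0],[0,0,-2,0,0,0],[0,0,-3,0,0,0],[0,0,-4,0,0,0],[0,0,-5,0,0,0],[0,0,-6,0,0,0]]'
```

```text
time: 12.22
position: [0.5226, 0.1387, 0.2028]
tool_rot: [1.078, 2.949, 0.003]
ft_force: [-2.7, -0.7, 11.2]
grip_width: 0.27
grip_force: 60.0
```

```bash
python3 -m inch '[[0,0,-1,0,0,0],[0,0,-2,0,0,0],[0,0,-3,0,0,0],[0,0,-4,0,0,0],[0,0,-5,0,0,0],[0,0,-6,0,0,0]]'
```

```text
time: 12.98
position: [0.5226, 0.1387, 0.1969]
tool_rot: [1.078, 2.949, 0.004]
ft_force: [-3.1, -1.6, 12.2]
grip_width: 0.27
grip_force: 60.0
```

```bash
python3 -m inch '[[0,0,-1,0,0,0],[0,0,-2,0,0,0],[0,0,-3,0,0,0],[0,0,-4,0,0,0],[0,0,-5,0,0,0],[0,0,-6,0,0,0]]'
```

```text
time: 13.72
position: [0.5227, 0.1387, 0.1911]
tool_rot: [1.078, 2.949, 0.004]
ft_force: [-2.1, -0.7, 12.6]
grip_width: 0.27
grip_force: 60.0
```

```bash
python3 -m inch '[[0,0,-1,0,0,0],[0,0,-2,0,0,0],[0,0,-3,0,0,0],[0,0,-4,0,0,0],[0,0,-5,0,0,0],[0,0,-6,0,0,0],[0,0,-7,0,0,0]]'
```

```text
time: 14.6
position: [0.5226, 0.1386, 0.1838]
tool_rot: [1.078, 2.949, 0.003]
ft_force: [-2.8, -0.5, 9.1]
grip_width: 0.274
grip_force: 60.0
```

```bash
python3 -m inch '[[0,0,-1,0,0,0],[0,0,-2,0,0,0],[0,0,-3,0,0,0],[0,0,-4,0,0,0],[0,0,-5,0,0,0],[0,0,-6,0,0,0],[0,0,-7,0,0,0]]'
```

```text
time: 15.48
position: [0.5218, 0.1384, 0.1745]
tool_rot: [1.078, 2.951, 0.0]
ft_force: [0.0, -0.4, -1.6]
grip_width: 0.269
grip_force: 60.0
```

```bash
python3 -m inch '[[0,0,-1,0,0,0],[0,0,-2,0,0,0],[0,0,-3,0,0,0],[0,0,-4,0,0,0],[0,0,-5,0,0,0],[0,0,-6,0,0,0],[0,0,-7,0,0,0],[0,0,-7,0,0,0]]'
```

```text
time: 16.48
position: [0.5217, 0.1383, 0.1675]
tool_rot: [-1.078, -2.951, 0.0]
ft_force: [-0.5, -0.2, -0.7]
grip_width: 0.273
grip_force: 60.0
```

The force has gone, so the sleeve has let go. I'll check the tray.

```bash
python3 - <<'E'
from h import *
a=snap('scene','s3')[0];b=snap('side','d3')[0]
def crop(i,u,v,w,h,s): return cv2.resize(i[v:v+h,u:u+w],None,fx=s,fy=s,interpolation=cv2.INTER_CUBIC)[:,:,::-1]
cv2.imwrite('pics/c4.png',np.hstack([crop(a,265,130,80,100,5),crop(b,270,140,80,100,5)]))
E
```

```text
(no output)
```

View pics/c4.png

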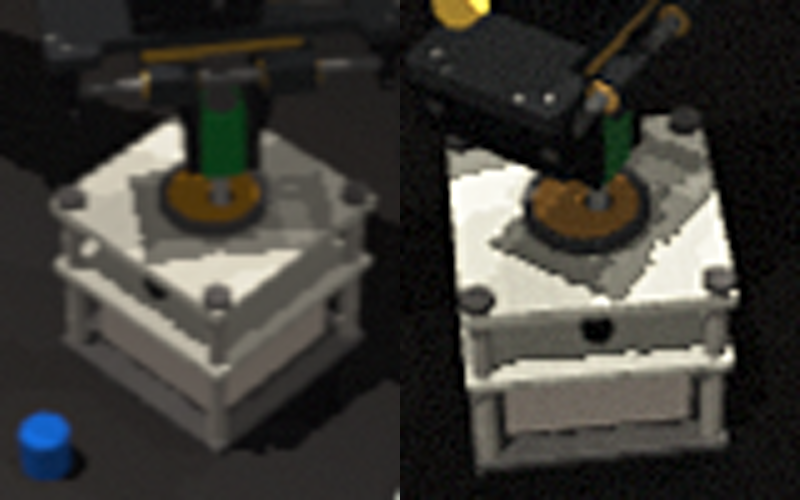

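The drift is through the guide and the tray is in place; the tray walls hide the sleeve. The blue spare is unmoved. I'll withdraw straight up and, on the way, snap the hole from above.

```bash
python3 -m inch '[[0,0,6,0,0,0],[0,0,16,0,0,0],[0,0,28,0,0,0],[0,0,40,0,0,0],[0,0,52,0,0,0],[0,0,64,0,0,0],[0,0,80,0,0,0],[0,0,100,0,0,0],[0,-10,102,0,0,0],[0,-30,102,0,0,0],[0,-30,102,0,0,0],[0,-30,102,0,0,0]]'
python3 - <<'E'
from h import *
snap('wrist','w4')
E
python3 -m inch '[[0,-50,0,0,0,0],[0,-105,0,0,0,0],[0,-160,0,0,0,0],[0,-215,0,0,0,0],[1,-265,0,0,0,0],[1,-300,0,0,0,0],[1,-308,-20,0,0,0],[1,-308,-50,0,0,0],[1,-308,-80,0,0,0],[1,-308,-88,0,0,0],[1,-308,-88,0,0,0],[1,-308,-88,0,0,0]]'
python3 - <<'E'
from h import *
a=snap('scene','s5')[0];b=snap('side','d5')[0];w=snap('wrist','w5')[0];w4=load('w4')[0]
def crop(i,u,v,w,h,s): return cv2.resize(i[v:v+h,u:u+w],None,fx=s,fy=s,interpolation=cv2.INTER_CUBIC)[:,:,::-1]
cv2.imwrite('pics/c5.png',np.vstack([np.hstack([crop(a,195,235,55,40,7),crop(b,310,290,55,40,7)]),np.hstack([crop(w,265,155,96,70,4),crop(w4,275,110,96,70,4)])[:, :770],]) if 0 else np.vstack([np.hstack([crop(a,195,235,55,40,7),crop(b,310,290,55,40,7)]),np.hstack([crop(w,265,150,77,60,5),crop(w4,290,130,77,60,5)])]))
E
```

```text
time: 18.08
position: [0.5214, 0.1081, 0.269]
tool_rot: [-1.079, -2.949, 0.0]
ft_force: [-0.3, 0.4, -0.6]
grip_width: 0.274
grip_force: 60.0
time: 19.62
position: [0.5237, -0.1998, 0.1829]
tool_rot: [1.077, 2.949, 0.001]
ft_force: [-0.2, 0.4, -0.5]
grip_width: 0.272
grip_force: 60.0
```

View pics/c5.png

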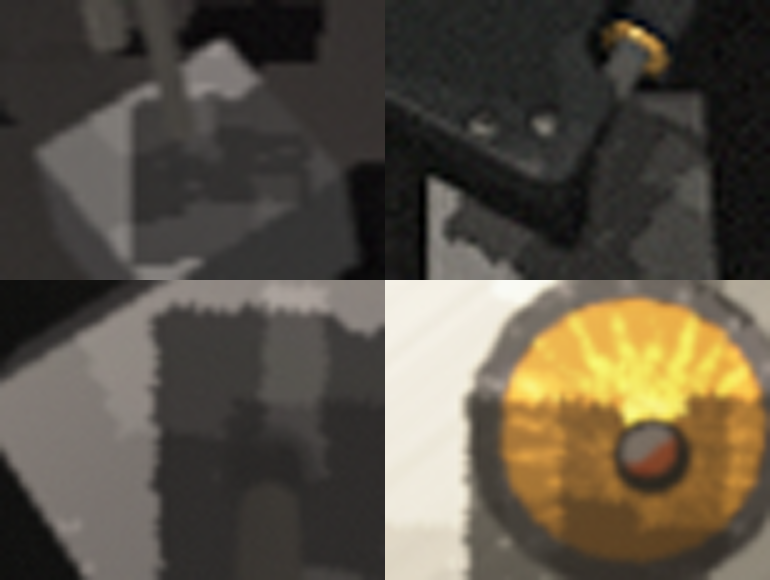

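The wrist crop (bottom left) shows the rod over the dark holder hole: rod at 270, hole at about 272. Through the guide (bottom right) the grey tray floor and the orange sleeve lying below are visible. I'll lower it gently.

```bash
python3 -m inch '[[0,0,-6,0,0,0],[0,0,-12,0,0,0],[0,0,-16,0,0,0],[0,0,-19,0,0,0],[0,0,-22,0,0,0],[0,0,-25,0,0,0],[0,0,-25,0,0,0]]'
```

```text
time: 20.65
position: [0.5226, -0.1996, 0.1564]
tool_rot: [-1.078, -2.95, 0.0]
ft_force: [0.7, -0.2, -1.6]
grip_width: 0.272
grip_force: 60.0
```

```bash
python3 -m inch '[[0,0,-5,0,0,0],[0,0,-11,0,0,0],[0,0,-17,0,0,0],[0,0,-23,0,0,0],[0,0,-28,0,0,0],[0,0,-32,0,0,0],[0,0,-34,0,0,0],[0,0,-34,0,0,0]]'
```

```text
time: 21.65
position: [0.5227, -0.1996, 0.1225]
tool_rot: [-1.078, -2.951, 0.0]
ft_force: [0.6, -0.4, -0.7]
grip_width: 0.273
grip_force: 60.0
```

```bash
python3 -m inch '[[0,0,-1,0,0,0],[0,0,-2,0,0,0],[0,0,-3,0,0,0],[0,0,-4,0,0,0],[0,0,-4,0,0,0]]'
```

```text
time: 22.28
position: [0.5228, -0.1997, 0.1187]
tool_rot: [1.078, 2.951, 0.0]
ft_force: [0.1, 0.5, -0.2]
grip_width: 0.271
grip_force: 60.0
```

```bash
python3 -m inch '[[0,0,0,0,0,0],[0,0,0,0,0,0],[0,0,0,0,0,0],[0,0,0,0,0,0]]' 55 20
python3 -m inch '[[0,0,10,0,0,0],[0,0,30,0,0,0],[0,0,60,0,0,0],[0,0,100,0,0,0],[0,0,150,0,0,0],[0,50,160,0,0,0],[0,100,160,0,0,0],[0,150,160,0,0,0],[0,150,160,0,0,0],[0,150,160,0,0,0]]'
python3 - <<'E'
from h import *
a=snap('scene','s6')[0];b=snap('side','d6')[0]
def crop(i,u,v,w,h,s): return cv2.resize(i[v:v+h,u:u+w],None,fx=s,fy=s,interpolation=cv2.INTER_CUBIC)[:,:,::-1]
cv2.imwrite('pics/c6.png',np.hstack([crop(a,130,180,130,150,3),crop(b,250,240,130,150,3)]))
for t,i0 in(('s6','s0'),('d6','d0')):
    im,d,K,T=load(t); vv,uu=np.mgrid[0:400,0:640]; p=np.stack([(uu-K[0,2])/K[0,0]*d,(vv-K[1,2])/K[1,1]*d,d],-1)@T[:3,:3].T+T[:3,3]
    m=(abs(p[...,0]-.53)<.05)&(abs(p[...,1]+.205)<.05)&(p[...,2]>.08)&(im[...,1]>1.3*im[...,0]); print(m.sum(),p[m].min(0).round(3),p[m].max(0).round(3))
E
```

```text
time: 22.78
position: [0.5228, -0.1996, 0.1186]
tool_rot: [1.078, 2.951, 0.0]
ft_force: [0.9, -0.7, 0.1]
grip_width: 0.6
grip_force: 0.0
time: 24.02
position: [0.5228, -0.0505, 0.2792]
tool_rot: [1.079, 2.95, -0.0]
ft_force: [0.0, -1.0, -0.4]
grip_width: 0.633
grip_force: 0.0
165 [ 0.508 -0.216  0.09 ] [ 0.54  -0.184  0.15 ]
248 [ 0.506 -0.216  0.103] [ 0.537 -0.184  0.15 ]
```

View pics/c6.png

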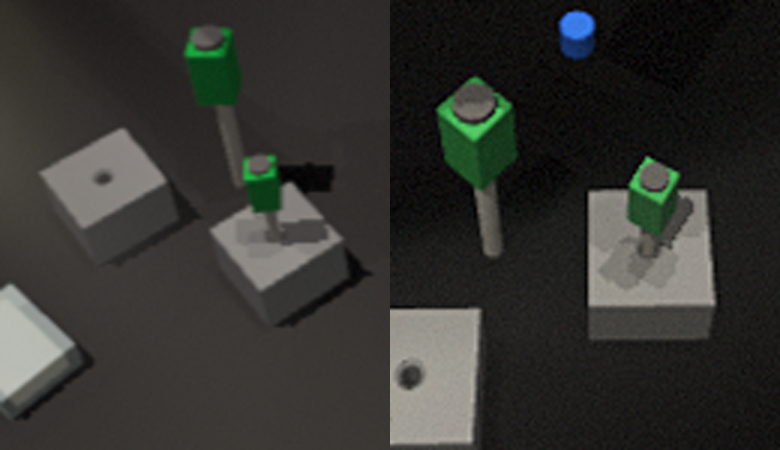

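The small drift stands upright in the far holder at the same height as at the start (scene crop (262,185), side crop (653,195)). The robot is clear, so I'm handing the job in.

```bash
python3 -c "
from bench import ctrl
print(ctrl.close_job())"
```

```text
the job is handed in; nothing more can be done
None
```

The orange sleeve was pushed out and seen lying below the guide hole, the drift is back upright in the far holder, and I handed the job in at about 24 s; no verdict was returned.

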